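# Give a right-ear tone on the screening audiometer

### The job

Give the patient a tone in the right ear with the screening audiometer: switch it on by pressing the far half of its mains rocker, next press the right half of the ear rocker, then press the long tone bar all the way down and keep it down, finishing while you still hold it there. Far and right are as seen from the robot's side, facing the audiometer. Only press with the fingertips: pick nothing up, and leave the other keys, rocker and dials and everything else on the counter as they are.

Things in the scene. Friction and masses are not known exactly. Their poses are not given: they have to be found in the camera images.
- audiometer: Screening audiometer: white case, grey control panel, black controls; 260 mm deep (x), 304 wide (y), 67 high; cannot move. Origin: centre of its underside; x from the low front edge (robot's side) to the back, y left, z up. Far, left and right are as seen from the robot. The panel is the front 200 mm of the top, sloping up 0.125 rad from 42 to 67 mm high; behind it a flat deck 60 mm deep, 67 high.
- panel_mid (a point): Middle of the panel's surface (at x=-30, y=0, z=54.6 mm of the case). Axes: x = u up the slope, y = v left, z out of the panel. Centres (u,v) in mm: mains rocker (58,-105), ear rocker (-12,-30), tone mode rocker (-12,36), tone bar (-72,-52), talk key (-72,72), frequency dial (-15,105), level dial (-15,-105), display (60,40; 52 x 150, 4 high).
- power_rocker (a joint): Mains rocker, alone in the panel's far right corner, its length near to far (u). Rad: -0.17 off (near half down, as at the start), +0.17 on (far half down). Stiff, it stays where it is left: press it home. All three rockers are alike: black, 36 x 22 mm in a 44 x 28 mm bezel, a shallow V of two 18 mm halves.
- power_rocker_mid (a point): Fixed point at the mains rocker's middle, 7.5 mm above the panel, axes as panel_mid. On any rocker the half that is down lies parallel to the panel, 2 mm above this point; the other half slopes up to 8 mm above it at its outer edge, and goes over with 3 to 4 N pressed 12 to 14 mm from the middle with the narrow side of the fingers across it, clear of the other half, which rises.
- ear_rocker (a joint): Ear rocker, right-hand one of the two rockers side by side between the dials, its length left to right (v). Rad: -0.17 left ear (left half down, as at the start), +0.17 right ear (right half down). Stays where it is left.
- ear_rocker_mid (a point): The same point and axes for the ear rocker. The level dial's skirt begins 47 mm to the right of it.
- mode_rocker (a joint): Tone mode rocker, left-hand one of that pair, 66 mm left of the ear rocker; to be left as it is. Rad: -0.17 left half down (as at the start), +0.17 right half down.
- tone_bar_top (a point): Centre of the top face of the tone bar, the long black key on the right of the panel's front edge: 110 mm along v, 24 mm along u, standing 10 mm above the panel; it moves with the bar. Axes are the panel's.
- tone_bar (a joint): Travel of the tone bar in m, 0 up to 0.004 fully down, straight into the panel. A spring returns it: it starts to move at 1.3 N and is fully down at 4.1 N.
- talk_key (a joint): Travel (m) of the short talk key, 50 mm along v, left of the tone bar on the front edge, otherwise like it; not to be pressed.
- frequency_dial_mark (a point): Outer end of the white pointer line on the left dial (frequency): black, 56 mm across, 19 mm high, pointer end 21 mm off its axis. It turns easily (0.02 N m); not to be turned.
- level_dial_mark (a point): The same on the right dial (level), which is alike.
- tuning_fork: Loose nickel tuning fork, 170 x 36 x 8 mm, lying along the audiometer's flat deck behind the panel. Origin under the root of its prongs, x along the prongs.
- tip_pot: Loose white ceramic pot, 76 mm across, 66 high, with grey specula in it. Origin: centre of its underside.
- otoscope: Loose black otoscope with chrome collar, 185 mm long and up to 33 high, lying on the counter. Origin on the counter under its collar end, x towards its head.
- specula_rack: Loose blue plastic rack insert, 80 x 110 x 22 mm, with specula standing in it to 56 mm high. Origin: centre of its underside.
- headset: Loose headset with two round cups 68 mm across, 180 mm over the cups (y), its band reaching 136 mm to +x, lying to the right of the audiometer. Origin on the counter midway between the cups.
- response_handset: Loose grey patient response handset, a rod 30 mm across and 100 high standing upright on the counter just right of the audiometer. Origin: centre of its underside.

How it is judged (in metres and radians):
On the way, in this order (a step that is already met when the one before it is completed fails the run):
1. the mains rocker is switched on (far half down) (value of joint power_rocker above 0.11 rad), for 0.2 s.
2. with the mains on, the ear rocker is set to the right ear (right half down) (value of joint each of power_rocker, ear_rocker above 0.11 rad), for 0.2 s.
3. with mains on and right ear set, the fingers press the tone bar down (all of step 2 and value of joint tone_bar above 0.003 m and contact force between the fingers and audiometer above 1 N), for 0.3 s.
At the end, for the whole second after the job is handed in: Fingers press the audiometer (over 1 N) and hold the tone bar over 3 of its 4 mm down; mains rocker on, ear rocker right (both over 0.11 of 0.17 rad); mode rocker below -0.13 rad, talk key under 1.5 mm, dial marks within 6 mm and loose things within 20 mm of their starts (all of step 3 and value of joint mode_rocker below -0.13 rad and value of joint talk_key below 0.0015 m and distance of each of frequency_dial_mark, level_dial_mark from where it was at the start of the episode below 0.006 m and distance of each of tuning_fork, tip_pot, otoscope, specula_rack, headset, response_handset from where it was at the start of the episode below 0.02 m); the arm keeps its last pose, push and grip.
It fails at once if the ear rocker is turned over before the mains is on (value of joint power_rocker below 0 rad and value of joint ear_rocker above 0.05 rad).
It fails at once if the tone bar is pressed before mains is on and the right ear is set (value of joint tone_bar above 0.002 m and value of joint any of power_rocker, ear_rocker below 0 rad).
It fails at once if the talk key is pressed (over 2 mm), the tone mode rocker turned over, or a dial turned (its mark moves more than 6 mm) (value of joint talk_key above 0.002 m or value of joint mode_rocker above 0 rad or distance of any of frequency_dial_mark, level_dial_mark from where it was at the start of the episode above 0.006 m).
It fails at once if a loose thing is lifted, carried, knocked or shifted (more than 20 mm) (distance of any of tuning_fork, tip_pot, otoscope, specula_rack, headset, response_handset from where it was at the start of the episode above 0.02 m).
It fails at once if an upright loose thing is tipped over (angle between any of tip_pot, response_handset, specula_rack's own z axis and vertical above 0.5 rad).
It also fails if it takes over 42 s, if anything falls off the work surface, if the arm or the gripper's body presses on something with over 40 N, if the wrist force passes 120 N, or if a joint passes its speed limit or range.

### The arm

A 6-joint arm with a two-finger parallel gripper is mounted at the origin on the work surface. World frame = base frame: x ahead of the robot, y to its left, z up, the work surface at z = 0. Lengths are in m, angles in degrees, forces in N, time in s.
With the tool pointing down it reaches from about 0.375 to 0.75 m from the base axis. Payload 9 kg.
Tool frame: the origin (TCP) lies where the fingers leave the gripper's body, on its centre line; the fingertips stand 73 mm ahead of it and the grasp point (between the pads) lies 54 mm ahead of it (robot.tip_reach is the distance from the TCP to the fingertips, in m); z points along the fingers, y is the line along which they close (so a half turn about z gives the same grasp; the last joint's range is limited). The gripper opens to 85 mm and grips with 20 to 120 N. Pads are 22 mm wide; open, the fingers measure 114 mm over their backs; the gripper's body (76 mm by 85 mm) begins 54 mm behind the grasp point. The pads swing forward as they close: fully open they stand 13 mm farther back than shut.
Start: joints at [-12.473, 5.964, 5.575, 89.605, 0, 77.527], TCP at [0.6, 0, 0.304] pointing down, gripper open.
Joint ranges: [-171.21, 171.21], [-48.23, 106.86], [-62.78, 66.21], [-105.2, 120.99], [-86.42, 89.51], [-180, 180]. Speed limits (degrees/s): [127.2, 127.2, 147.25, 180, 180, 180].

### API

Orientations are given as [roll, pitch, yaw] about the fixed x, y, z axes, in that order (R = Rz(yaw) Ry(pitch) Rx(roll)).
In Python, from plant import robot gives the robot as it stands. Calls block until the motion is done:
- robot.move_pose(position, orientation): joint-space move of the TCP to a pose.
- robot.line_to(position, vel=0.15, rotation=None, guard=None): straight line of the TCP; rotation=None keeps the orientation; vel is the mean speed in m/s. With guard (N) it stops when the force on the tool has changed by that much, and returns True; else False.
- robot.goto_joints(angles): joint-space move.
- robot.set_gripper(opening): finger opening in m; the grip force is fixed at half the most; returns when the fingers have stopped.
- robot.pause(seconds).
- robot.ik(position, orientation): joint angles nearest the present ones, or None.
- robot.observe(): the state.
- robot.grab_frame(name): name is "scene" or "side" or "wrist"; returns the picture (480x640x3 uint8, blue, green, red); there is no depth.
- robot.get_calibration(name): a dict with "vertical_fov" (degrees; the focal length in pixels is half the picture's height over the tangent of half this angle, whatever the lens; pixels are square), "cx", "cy" (the principal point, pixels), "rvec" (rotation vector, rad) and "tvec" (3), from world to camera coordinates, as OpenCV has them. Camera axes: x right, y down, z forward; pixel columns grow to the right and rows downward; lengths in m; the calibration is good to about 2 mm. A picture is of the moment at which its call begins: read the wrist's pose just before it. get_calibration takes no time and is no camera call; for the wrist camera it gives the pose at the moment of the call.
A pose or a line that the arm cannot do raises robot.IKError and nothing moves.
- robot.job_done(): hands the job in; it is judged then, once.
The state is a dict: "time": time; "q": joint angles; "qvel": joint speeds; "joint_torque": joint torques, N m; "tool_pos": TCP position; "tcp_rot": TCP orientation; "ft_force": force on the tool from outside, world axes, zero at the start; "torque": the same for the moment, N m; "gripper_width": finger opening in m; "gripper_force": force on a finger pad.
Only numpy, scipy, OpenCV 4.12 (cv2) and the standard library are available. Lean on these libraries where they do the work, as an engineer would, in place of code of your own. Each camera call takes 0.05 s, during which the arm holds its last target. There are 200 camera calls.

## Working session

There is one attempt and no reset: what is moved stays moved. The work goes in short steps, each a Python script; the robot and the scene stay as the last script left them, time stands still between calls to the robot, and variables do not carry over. Pictures are saved under pics/ and viewed, at most 10 in all, crops included, and the job is handed in when it is done.

```bash
ls; mkdir -p pics; python3 - <<'E'
from plant import robot
import cv2
for n in("scene","side","wrist"):
    c=robot.get_calibration(n); print(n,c)
    cv2.imwrite(f"pics/{n}0.png",robot.grab_frame(n))
print(robot.observe())
E
```

```text
pics
scene {'vertical_fov': 49.435118598051496, 'cx': 325.2260068003819, 'cy': 240.1338694872109, 'rvec': array([ 1.82519003,  1.44662841, -0.73803021]), 'tvec': array([-0.10613437, -0.23178223,  1.71714973])}
side {'vertical_fov': 44.222090563219744, 'cx': 312.8519923757827, 'cy': 239.73966932193298, 'rvec': array([ 0.22551336, -2.89335152,  1.02951597]), 'tvec': array([0.464551  , 0.07801806, 1.4197446 ])}
wrist {'vertical_fov': 63.48443908235255, 'cx': 313.53364879183016, 'cy': 243.2098435217224, 'rvec': array([-2.87341945e+00, -7.09949501e-04,  2.27008169e-03]), 'tvec': array([-0.5990086 , -0.03418759,  0.37631966])}
{'time': 0.15, 'q': array([-1.24714381e+01,  5.99127747e+00,  5.53825727e+00,  8.96046386e+01,
       -1.22979313e-03,  7.75274327e+01]), 'qvel': array([-0.00971791, -0.18313035,  0.07255727,  0.08945176, -0.07900519,
        0.02166605]), 'joint_torque': array([ 3.56894714e-03, -5.57353413e+01,  5.04006886e+01,  1.24952567e-02,
       -2.60494489e-04,  1.42527287e-05]), 'tool_pos': array([5.99822788e-01, 6.30628173e-05, 3.03304870e-01]), 'tcp_rot': array([-1.79943436e+02, -1.12519309e-02,  9.00011242e+01]), 'ft_force': array([-0.26974744, -1.27854471,  1.08789751]), 'torque': array([-0.02753739,  0.06048549,  0.01631576]), 'gripper_force': 0.0, 'gripper_width': 0.08575577452592555}
```

View pics/scene0.png

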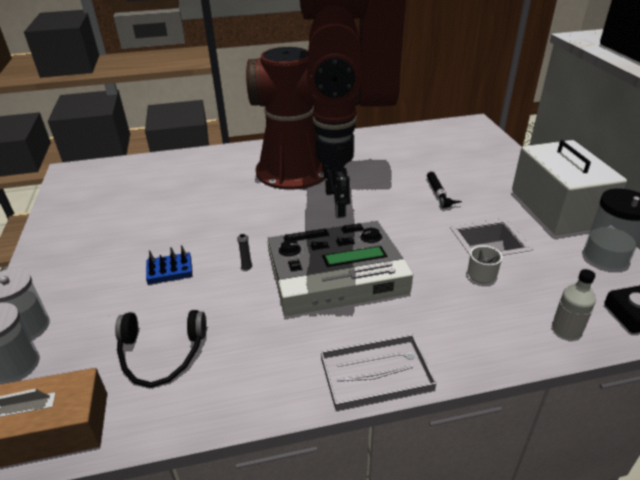

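View pics/side0.png

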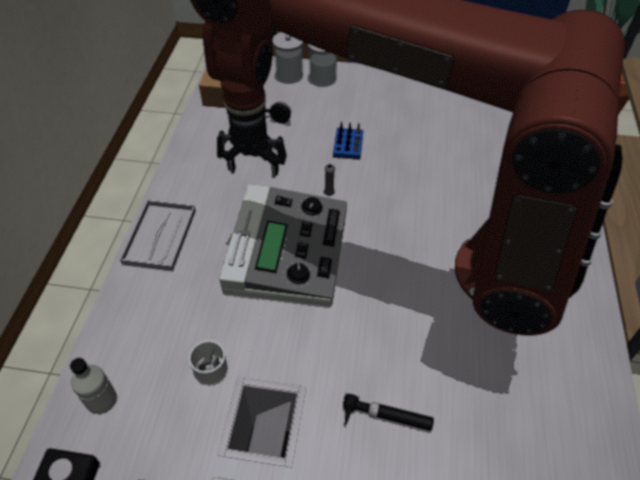

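View pics/wrist0.png

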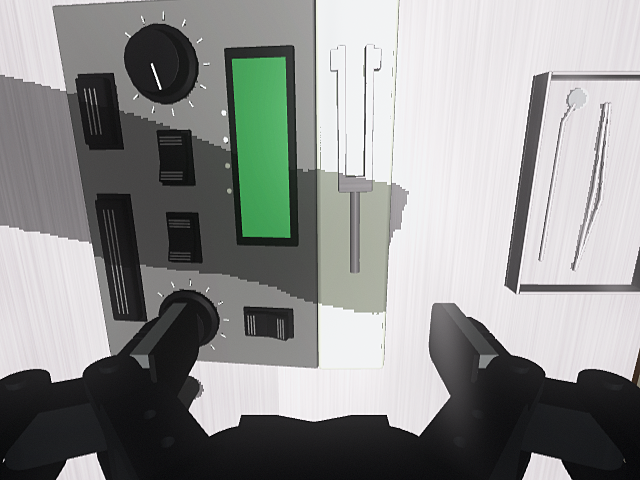

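The wrist view shows every control: display around (261,145), ear rocker (183,237), mains rocker (269,323), tone bar (120,257), talk key (98,110). The level dial is partly behind a finger. The scene and side views show the handset upright just right of the case. Next I'll close the gripper and take a second wrist view.

```bash
python3 - <<'E'
from plant import robot
import cv2,numpy as np,pickle
D={}
robot.set_gripper(0)
def shot(k):
    robot.pause(.3)
    c=robot.get_calibration("wrist"); im=robot.grab_frame("wrist"); D[k]=(c,im); cv2.imwrite(f"pics/{k}.png",im)
shot("w1")
robot.move_pose([0.52,-0.09,0.32],[180,0,90]); shot("w2")
pickle.dump(D,open("d.pkl","wb"))
for k,(c,im) in D.items():
    R=cv2.Rodrigues(c["rvec"])[0]; print(k,-R.T@c["tvec"])
    g=cv2.cvtColor(im,cv2.COLOR_BGR2GRAY); m=(g<48).astype(np.uint8)
    n,l,s,ce=cv2.connectedComponentsWithStats(m)
    for i in range(1,n):
        if 400<s[i,4]<30000:print(s[i],ce[i].round(1), np.round(cv2.minAreaRect(np.argwhere(l==i)[:,::-1].astype(np.float32))[1],1))
    h=cv2.inRange(im,(0,80,0),(140,255,120)); b=im.astype(int); h=((b[...,1]-b[...,2]>40)&(b[...,1]-b[...,0]>40))
    print("green",cv2.minAreaRect(np.argwhere(h)[:,::-1].astype(np.float32)))
print(robot.observe()["time"])
cv2.imwrite("pics/pair.png",cv2.resize(np.hstack([D["w1"][1],D["w2"][1]]),(800,300)))
E
```

```text
w1 [0.59973815 0.06688076 0.37166854]
[ 124   24   74   80 4439] [160.7  62.8] [80.9 70.2]
[ 224   46   74  200 2881] [257.5 156.9] [199.6  69.2]
[  75   73   49   77 2703] [ 99.7 111.3] [80.4 39. ]
[ 156  130   39   56 1735] [175.7 157.8] [56.7 36.2]
[  94  193   53  128 3907] [120.9 253.9] [132.6  36.3]
[ 165  212   37   51 1494] [183.7 236.3] [52.2 33.5]
green ((261.70367431640625, 147.27601623535156), (179.84384155273438, 53.130271911621094), 87.27368927001953)
w2 [ 0.52000727 -0.0225475   0.38745521]
[ 179    0   40   35 1180] [199.3  17.2] [35.  37.5]
[ 256    8   37   63 1502] [272.9  39.5] [61.6 35.6]
[ 187   82   45  141 4263] [210.  150.6] [141.6  35.4]
[ 260  100   35   56 1252] [274.9 130.5] [55.5 33.2]
[ 245  186   63   62 3014] [276.2 216.5] [61. 62.]
[ 334  202   53   33 1430] [360.  217.4] [32. 52.]
green ((366.4696044921875, 61.489173889160156), (53.43784713745117, 124.07620239257812), 1.1691393852233887)
2.175
```

View pics/w2.png

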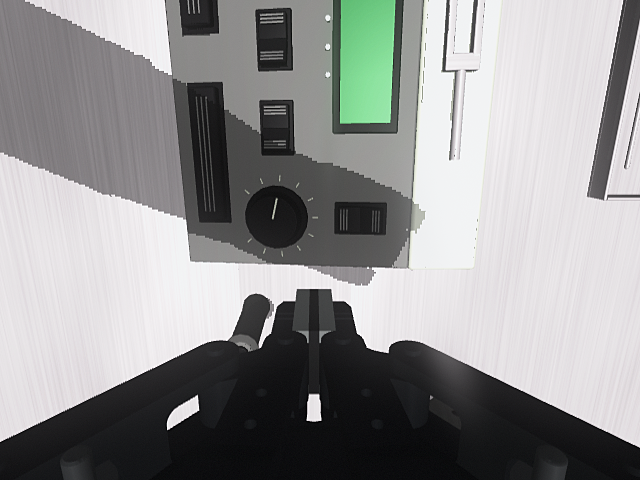

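The second view shows the mains rocker at (360,218), ear rocker (276,127), tone bar (209,152), level dial (276,217) and handset (258,315). I'll triangulate the shared controls and fit the case pose by reprojection.

```bash
cat > h.py <<'E'
import numpy as np,cv2
from scipy.spatial.transform import Rotation as Ro
S=0.125
def panel(x,y,yaw,z0=0):
    """panel_mid position and axes in world"""
    Rz=Ro.from_euler("z",yaw).as_matrix()
    R=Rz@Ro.from_euler("y",-S).as_matrix()
    return np.array([x,y,z0])+Rz@[-.03,0,.0546],R
def proj(P,c):
    f=240/np.tan(np.radians(c["vertical_fov"])/2)
    K=np.array([[f,0,c["cx"]],[0,f,c["cy"]],[0,0,1]])
    return cv2.projectPoints(np.float64(P).reshape(-1,3),c["rvec"],c["tvec"],K,None)[0].reshape(-1,2)
E
python3 - <<'E'
from h import *
import pickle
from scipy.optimize import least_squares
D=pickle.load(open("d.pkl","rb"))
def rects(im):
    g=cv2.cvtColor(im,cv2.COLOR_BGR2GRAY); n,l,s,ce=cv2.connectedComponentsWithStats((g<48).astype(np.uint8))
    return [np.array(cv2.minAreaRect(np.argwhere(l==i)[:,::-1].astype(np.float32))[0]) for i in range(1,n) if 400<s[i,4]<30000]
r1,r2=rects(D["w1"][1]),rects(D["w2"][1])
near=lambda r,p:min(r,key=lambda q:np.hypot(*(q-p)))
c1,c2=D["w1"][0],D["w2"][0]
M={"ear":((-12,-30),4),"mode":((-12,36),4),"bar":((-72,-52),7),"talk":((-72,72),7),"disp":((60,40),4),"mains":((58,-105),4),"ldial":((-15,-105),14),"fdial":((-15,105),14)}
obs=[("ear",c1,(183,236)),("mode",c1,(175,158)),("bar",c1,(120,255)),("talk",c1,(99,111)),("disp",c1,(261,146)),("fdial",c1,(161,63)),
("ear",c2,(275,130)),("mode",c2,(273,40)),("bar",c2,(210,151)),("mains",c2,(360,217)),("ldial",c2,(276,216))]
obs=[(n,c,near(r1 if c is c1 else r2,np.array(p))) for n,c,p in obs]
# two-view triangulation of heights
def ray(c,p):
    f=240/np.tan(np.radians(c["vertical_fov"])/2);R=cv2.Rodrigues(c["rvec"])[0]
    d=R.T@np.array([(p[0]-c["cx"])/f,(p[1]-c["cy"])/f,1]);return -R.T@np.ravel(c["tvec"]),d/np.linalg.norm(d)
for n in("ear","mode","bar"):
    A=0;b=0
    for m,c,p in obs:
        if m==n:
            o,d=ray(c,p);Q=np.eye(3)-np.outer(d,d);A=A+Q;b=b+Q@o
    print(n,np.linalg.solve(A,b).round(4))
def res(v):
    o,R=panel(*v); return np.concatenate([proj(o+R@np.array([*M[n][0],M[n][1]])/1000,c)[0]-p for n,c,p in obs])
for x0 in([.5,0,0],[.5,0,0,0]):
    s=least_squares(res,x0,loss="soft_l1"); print(s.x.round(4),np.abs(s.fun).mean())
r=res(s.x).reshape(-1,2)
for (n,c,p),e in zip(obs,r):print(n,p.round(0),e.round(1))
np.save("pose.npy",s.x)
o,R=panel(*s.x)
for n in("ear","bar","mains"):print(n,(o+R@np.array([*M[n][0],M[n][1]])/1000).round(4))
E
```

```text
ear [ 0.4892 -0.0154  0.0531]
mode [0.4888 0.0506 0.0541]
bar [ 0.4295 -0.0355  0.0457]
[0.5329 0.0156 0.0084] 2.0317414466831845
[ 0.5312  0.0155  0.0106 -0.007 ] 1.397012790639748
ear [183. 237.] [ 1.1 -1.4]
mode [175. 157.] [ 1.2 -0.8]
bar [120. 257.] [0.8 2.6]
talk [ 99. 112.] [-0.3 -0.7]
disp [261. 146.] [2.1 5.1]
fdial [161.  63.] [-4.6 -1.2]
ear [277. 128.] [ 0.1 -0.6]
mode [274.  39.] [-0.   0.7]
bar [209. 152.] [-0.4  2.1]
mains [360. 218.] [-0.6 -1.2]
ldial [276. 216.] [-2.1  1.2]
ear [ 0.4891 -0.0149  0.05  ]
bar [ 0.4294 -0.0376  0.0455]
mains [ 0.5594 -0.0892  0.0588]
```

Triangulation and fit agree to 1–2 mm in x and y. Height is uncertain by about 4 mm, so I'll use guarded presses. Mains first.

```bash
cat >> h.py <<'E'
from plant import robot
O,R=panel(.5318,.0156,.0095,-.003)
def rpy(xax):
    z=-R[:,2]; x=R@np.array(xax,float); return Ro.from_matrix(np.c_[x,np.cross(z,x),z]).as_euler("xyz",degrees=True)
def tcp(u,v,h): # tips h mm above the panel surface
    return O+R@np.array([u,v,h])/1000+R[:,2]*robot.tip_reach
def show(t):
    s=robot.observe(); h=R.T@(s["tool_pos"]-R[:,2]*robot.tip_reach-O)*1000
    print(t,"t",round(s["time"],2),"uvh",h.round(1),"F",s["ft_force"].round(1))
E
python3 - <<'E'
from h import *
a=(58+13,-105)
o=min((rpy(x) for x in([1,0,0],[-1,0,0])),key=lambda o:9e9 if (q:=robot.ik(tcp(*a,60),o)) is None else np.abs(q-robot.observe()["q"]).max())
print(robot.tip_reach,o,robot.ik(tcp(*a,60),o))
robot.move_pose(tcp(*a,60),o); show("above")
robot.line_to(tcp(*a,22),vel=.1); show("near")
print(robot.line_to(tcp(*a,0),vel=.02,guard=10)); show("press")
robot.pause(.3); show("hold")
robot.line_to(tcp(*a,60),vel=.12)
robot.move_pose(tcp(10,-105,130),rpy([0,1,0])); robot.pause(.2)
cv2.imwrite("pics/w3.png",robot.grab_frame("wrist")); show("up")
E
```

```text
0.0726 [-180.            7.16197244 -179.45569009] [-23.62168623  -7.48311481 -19.67830342  71.26479624   2.92562176
 -23.99880614]
above t 3.58 uvh [  71.2 -105.    60.3] F [-0.4 -0.8 -0.6]
near t 4.11 uvh [  70.9 -104.9   22. ] F [ 0.9 -0.  -0.3]
True
press t 4.8 uvh [  72.  -105.2   10.6] F [-3.1  1.1  6.6]
hold t 5.1 uvh [  72.1 -105.1   10.6] F [-2.7  1.3  8.2]
up t 7.27 uvh [  10.  -105.   129.8] F [ 0.3 -0.8 -0.5]
```

View pics/w3.png

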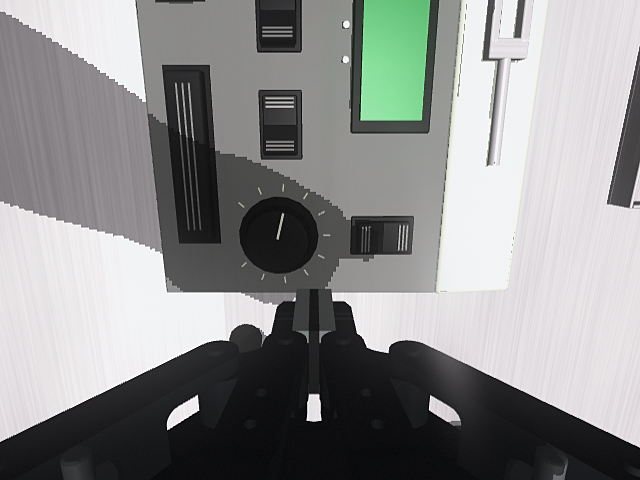

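The mains rocker is at (382,236), and whether it went over isn't clear at this scale. I'll compare before and after crops.

```bash
python3 - <<'E'
import cv2,numpy as np
a=cv2.imread("pics/w2.png")[190:245,320:400];b=cv2.imread("pics/w3.png")[205:265,340:425];c=cv2.imread("pics/w3.png")[80:170,240:320]
f=lambda i:cv2.convertScaleAbs(cv2.resize(i,(260,260),interpolation=cv2.INTER_CUBIC),alpha=2)
cv2.imwrite("pics/cmp.png",np.hstack([f(a),f(b),f(c)]))
E
```

```text
(no output)
```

View pics/cmp.png

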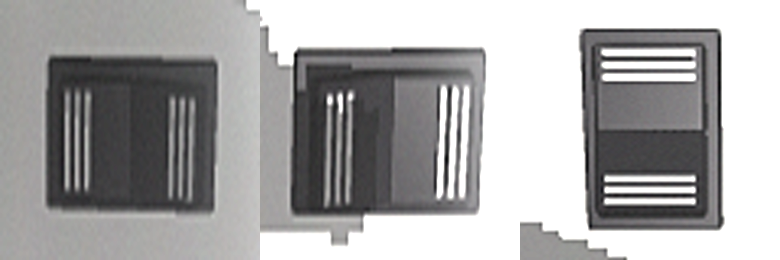

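The crops show the mains far half now bright, like the ear rocker's flat half, and the near half dark and raised. It held at 8 N, against the 3–4 N needed to turn it, so mains is on. Next is the ear rocker.

```bash
python3 - <<'E'
from h import *
a=(-12,-30-13); o=rpy([0,1,0])
robot.move_pose(tcp(*a,60),o)
robot.line_to(tcp(*a,24),vel=.1); show("near")
print(robot.line_to(tcp(*a,0),vel=.02,guard=10)); show("press")
robot.pause(.3); show("hold")
robot.line_to(tcp(*a,60),vel=.12)
robot.line_to(tcp(-60,-80,100)); robot.pause(.2)
im=robot.grab_frame("wrist"); cv2.imwrite("pics/w4.png",im); show("up")
E
```

```text
near t 8.24 uvh [-11.7 -43.5  24.5] F [-0.1  0.4  0.4]
True
press t 9.0 uvh [-11.6 -43.5  10.5] F [-3.4 -0.3  8.3]
hold t 9.3 uvh [-11.6 -43.5  10.5] F [-3.6  0.5  8.1]
up t 10.75 uvh [-60.  -79.5  99.4] F [-0.1  0.2  0.1]
```

View pics/w4.png

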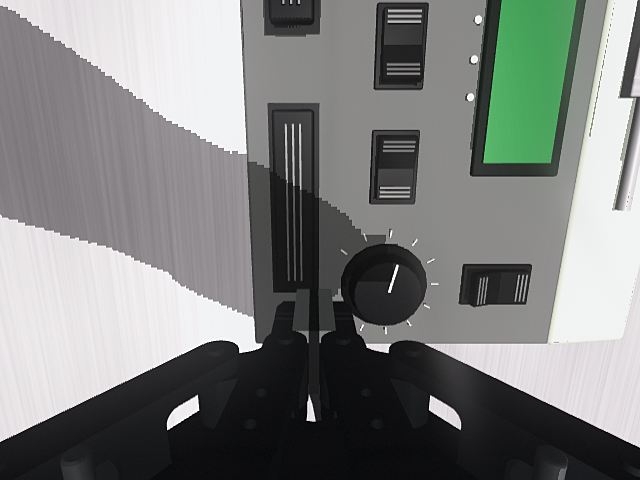

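The ear rocker at (394,167) now has its right (lower) half flat and bright, and it stopped at the same height as the mains rocker, so both are home. The tone bar is at (294,200). Now I'll press and hold it.

```bash
python3 - <<'E'
from h import *
a=(-73,-52); o=rpy([0,1,0])
robot.line_to(tcp(*a,60)); robot.line_to(tcp(*a,20),vel=.1); show("near")
print(robot.line_to(tcp(*a,0),vel=.02,guard=11)); show("press")
robot.pause(1.0); show("hold")
cv2.imwrite("pics/w5.png",robot.grab_frame("wrist"))
E
```

```text
near t 11.78 uvh [-72.8 -52.2  20.4] F [ 0.1 -0.4 -0.4]
True
press t 12.43 uvh [-72.7 -52.1   9. ] F [-3.4  0.1  7.8]
hold t 13.43 uvh [-72.7 -52.1   9. ] F [-3.3  0.7  8.3]
```

View pics/w5.png

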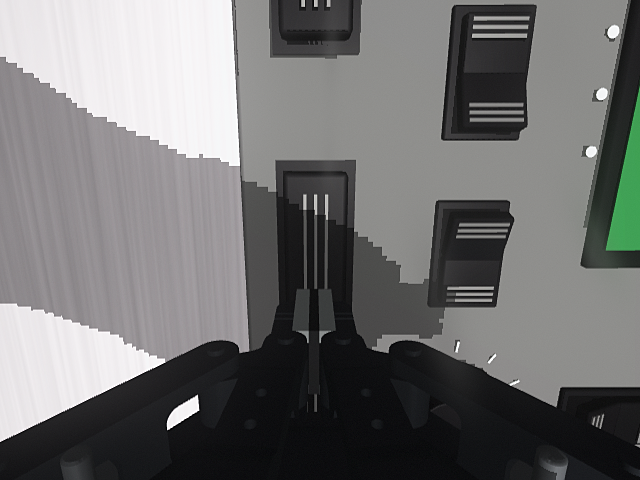

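The fingers are on the bar at (315,300) with about 8.5 N, but the stop is 2 mm higher than I expected. I'll lift a little and record force against depth to confirm the 4 mm travel.

```bash
python3 - <<'E'
from h import *
a=(-72.7,-52)
robot.line_to(tcp(*a,18),vel=.05); robot.pause(.2)
for h in np.arange(15,6.9,-.75):
    robot.line_to(tcp(*a,h),vel=.02); robot.pause(.15)
    s=robot.observe(); f=s["ft_force"]@R[:,2]; print(round(h,2),"actual",((s["tool_pos"]-R[:,2]*robot.tip_reach-O)@R[:,2]*1000).round(2),"F",f.round(1))
    if f>9: break
show("end")
E
```

```text
15.0 actual 15.0 F -0.8
14.25 actual 14.27 F 0.5
13.5 actual 13.51 F 0.1
12.75 actual 12.87 F 1.7
12.0 actual 12.09 F 2.2
11.25 actual 11.33 F 2.4
10.5 actual 10.56 F 2.2
9.75 actual 9.84 F 3.4
9.0 actual 9.05 F 3.7
8.25 actual 8.9 F 11.6
end t 18.07 uvh [-72.6 -52.    8.9] F [-3.9  1.  11.2]
```

The force curve shows contact at about 12.9 mm, a spring up to about 3.7 N, and a hard stop at 8.9 mm. That is the full 4 mm of travel, now held with about 11 N.

```bash
python3 -c "
from h import *
robot.pause(.5); show('hold'); print(robot.job_done())"
```

```text
hold t 18.57 uvh [-72.6 -52.    8.9] F [-2.4  0.5 10.7]
the job is handed in; nothing more can be done
None
```

The job is handed in at 18.6 s with mains on, the ear rocker set to right, and the tone bar held fully down at about 11 N; no pass/fail verdict came back.

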